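# Fresh cell into the handpiece power box

### The arm

A 6-joint arm with a two-finger parallel gripper is mounted at the origin on the work surface. World frame = base frame: x ahead of the robot, y to its left, z up, the work surface at z = 0. Lengths are in m, angles in rad, forces in N, time in s.
With the tool pointing down it reaches from about 0.225 to 0.875 m from the base axis. Payload 3.4 kg.
Tool frame: the origin (TCP) lies at the very end of the fingers, on their centre line; the grasp point (between the pads) lies manip.hold_point_z behind it (manip.hold_point_z is the distance from the TCP to the grasp point, in m); x points along the fingers, y is the direction in which the jaws open and shut, and the axes are right-handed (so a half turn about x gives the same grasp; the last joint's range is limited). The gripper opens to 85 mm and grips with 20 to 120 N. Pads are 22 mm wide; open, the fingers measure 114 mm over their backs; the gripper's body (76 mm by 85 mm) begins 54 mm behind the grasp point. The pads swing forward as they close: fully open they stand 13 mm farther back than shut.
Start: joints at [-1.317, 0.276, 1.505, -0, 1.361, -0.121], TCP at [0.211, -0.535, 0.231] pointing down, gripper open.
Joint ranges: [-2.89, 2.89], [-0.75, 2.08], [0.22, 2.7], [-1.18, 4.32], [0.11, 2.71], [-2.7, 2.7]. Speed limits (rad/s): [2.57, 2.57, 3.14, 3.14, 3.14, 3.14].

### API

Orientations are given as a unit quaternion [w, x, y, z].
In Python, from rig import manip gives the robot as it stands.
- The arm moves only by the tool step_arm, never from a script. Its argument "targets" is a list of rows, each a list of 2 entries, a list of its own where there are three numbers: the shift along the tool's x, y, z in mm, then the turn about the tool's x in degrees. A call has 1 to 20 rows; each row is the pose to reach, as a shift and turn from the pose commanded when the call began, along the tool's axes at that moment; what a row does not reach only later rows make up. A row lasts 1/10 s, in which the tool goes at most 50 mm and 8.59 degrees, less where a joint would pass 70% of its speed; a pose out of reach is approached as far as the arm can. A call with a gripper value outside its range is refused whole. "grip" is the closure, from 0 (fully open) to 1 (shut), set as the call begins (left out, the last holds). The fingers move at their own pace and stop on an object; "grip_force" is the grip in N (left out, the last holds). Time passes only in rows, so rows that repeat a pose let the fingers close. It gives the time, the measured TCP pose, the force and the opening at its end, in the units of the state.
- manip.get_state(): the state, without advancing time (a new reading comes with each control period).
- manip.get_image(name): name is "scene" or "top" or "wrist"; returns a dict with "image" (480x640x3 uint8, red, green, blue), "fx", "fy", "cx", "cy" (pixels), "pose" (4x4, takes a point from camera to world coordinates). Camera axes: x right, y down, z forward; pixel columns grow to the right and rows downward; lengths in m; the calibration is good to about 2 mm. A picture is of the moment at which its call begins. There is no depth.
- manip.sign_off(): hands the job in, once; it reports no verdict.
Trained networks look in a picture, given as the dict that the camera call returned (one of the last four; its "shot" number tells which), for a name from the list of things; names that differ only in an ending like _2 or _b are one class to them, and where a whole thing is asked for, a point or a joint stands for the part that bears it (a point fixed in the world has none). Each returns a list of dicts, best first, with "confidence" (0 to 1); they miss things now and then, are a little off and sometimes report something else, mostly with a low value. They report only what shows in the picture. A call takes as long as a camera call.
- manip.search_frame(picture, thing): "xyz" ([x, y, z] in m, in world coordinates, good to about 4 mm: the middle of the surface that is visible of it).
- manip.regions_of(picture, thing): "region" (480x640 bool, what is visible of it).
The state is a dict: "clock": time; "qpos": joint angles; "qd": joint speeds; "effort": joint torques, N m; "position": TCP position; "ee_rot": TCP orientation; "contact_force": force on the tool from outside, world axes, zero at the start; "moment": the same for the moment, N m; "width": finger opening in m.
Only numpy, scipy, OpenCV 4.12 (cv2) and the standard library are available. Lean on these libraries where they do the work, as an engineer would, in place of code of your own. Each camera call takes 0.05 s, during which the arm holds its last target.

### The job

Take the square-handled pin tool from the punch block, use it to hold down the recessed release button of the power box's battery sled while you push the sled fully out with it, then stand the tool in the wooden pot and let go of it. Then take the front cell from the sloped feed lane, letting the others roll forward and stay in the lane, and set it down, without dropping it, lying in the sled's cradle; leave the sled out, and leave the gravers and the other bench things where they are.

Things in the scene. Friction and masses are not known exactly. Their poses are not given: they have to be found in the camera images.
- power_box: Grey painted steel power box of a bench handpiece, fixed, 130 x 110 x 75 mm high, at any yaw within 0.3 rad. Origin on the bench at the middle of its open mouth; x points from the mouth into the box, so the sled comes out along -x; z up.
- sled (a joint): Grey plastic battery sled, 84 mm wide, sliding level out of the box: 0 home, 0.078 m fully out, friction 3 N, stays where left. Its front block (44 mm long, top 50 mm above the bench) stands before the mouth and holds the release's well; behind it a cradle for one cell. With the release up a bolt locks it, and catches again in the first 50 mm of travel.
- release (a joint): Black release button at the bottom of the well, pressed straight down: 0 up, 0.008 m fully down. The sled is free from 0.0055 m on. Springs back; 3 N at the start of the stroke, 6 N at its end. Its top is 28 mm above the bench when up, 22 mm below the well's mouth. It travels with the sled.
- well_mouth (a point): Centre of the mouth of the release well in the top of the sled's front block, 50 mm above the bench, moving with the sled: a square well 18 x 18 mm, 22 mm deep to the button. With the sled home it lies 24 mm in front of the box's mouth. The pin pushes the sled by the well's wall. Axes as the power box.
- cradle_seat (a point): Centre of a cell when seated in the sled's cradle, 34 mm above the bench, moving with the sled; 44 mm outside the mouth when fully out. Cradle inside 48 mm (x) by 68 mm (y), floor 14 mm above the bench, rims 8 mm high; the cell lies across it, axis along y. The sled's front block (top 36 mm above this floor) begins 36 mm in front of this point. Axes as the power box.
- pin_tool: Pin tool upright in one hole of the punch block: the only one with a square dark steel handle, 16 x 16 mm, flat top; below it a round collar 22 mm across (42 to 50 mm above the tip) and a steel pin 8 mm thick. 137 mm long, about 100 g. Origin at the pin's tip, z up, x and y square to the handle's faces, yaw within 0.25 rad of the block's. Its collar rests on the block, tip 8 mm above the bench.
- punch_block: Dark wooden block, fixed, 150 x 60 x 50 mm high, on the left or the right of the bench. Origin at the centre of its underside, x along the row of three 12 mm holes, which lie at -50, 0 and +50 mm.
- graver_bulb: Wooden-handled graver with a bulb-shaped round handle 82 mm high, 26 mm across, in another hole of the block. Origin at the handle's underside, on the block's top.
- graver_taper: Wooden-handled graver with a tapered round handle 75 mm high, 24 mm across, in another hole of the block. Origin at the handle's underside, on the block's top.
- tool_pot: Square open wooden pot, fixed, 66 x 66 x 80 mm high, walls 6 mm, inner floor 6 mm above the bench. Origin at the centre of its underside. A tool let go in it leans on its wall.
- lane: Aluminium feed lane, fixed, on the left or the right of the bench, opposite the punch block. Origin on the bench under the front cell; it rises 7 degrees along its x, runs from 27 mm in front of the origin to 200 mm behind, 78 mm wide, with side rims 8 mm and a front stop 12 mm above its floor; the floor is 30 mm above the bench at the origin.
- lane_front (a point): Centre of a cell lying against the lane's front stop, 50 mm above the bench. Axes as the lane; a cell lies with its axis along y.
- cell_1: Cell lying front-most (lowest) in the lane: plain grey metal cylinder 40 mm in diameter, 60 mm long, about 200 g. Origin at its centre, y along its axis; it rolls. Cells touch one another, so they are taken by their flat ends.
- cell_2: Cell number 2 from the front in the lane: plain grey metal cylinder 40 mm in diameter, 60 mm long, about 200 g. Origin at its centre, y along its axis; it rolls. Cells touch one another, so they are taken by their flat ends.
- cell_3: Cell number 3 from the front in the lane: plain grey metal cylinder 40 mm in diameter, 60 mm long, about 200 g. Origin at its centre, y along its axis; it rolls. Cells touch one another, so they are taken by their flat ends.
- cell_4: Cell number 4 from the front in the lane: plain grey metal cylinder 40 mm in diameter, 60 mm long, about 200 g. Origin at its centre, y along its axis; it rolls. Cells touch one another, so they are taken by their flat ends.
- jar: Glass jar with a steel lid, 40 mm across, 55 mm high, loose, between the sled and a side rack; origin under its centre.
- tin: Steel tin, 40 mm across, 45 mm high, loose, between the sled and a side rack; origin under its centre.
- tape_roll: Roll of paper tape lying flat, 66 mm across, 24 mm high, loose, beside the pot; origin under its centre.
- ring_case: Blue plastic ring case, 50 x 60 x 25 mm, loose, beside the pot; origin under its centre.

How it is judged:
On the way, in this order (a step that is already met when the one before it is completed fails the run):
1. the sled has been pushed fully out (beyond 68 mm) with the pin tool still holding the release down (value of joint sled above 0.068 m and value of joint release above 0.004 m and contact force between pin_tool and power_box above 0.5 N), for 0.1 s.
2. the pin tool stands in the pot, let go (horizontal distance between pin_tool and tool_pot below 0.04 m and height (world z) of pin_tool below 0.03 m and angle between pin_tool's own z axis and vertical below 0.75 rad and contact force between the fingers and pin_tool below 0.1 N), for 0.2 s.
3. the front cell has been lifted from the lane (distance between cell_1 and lane_front above 0.06 m and contact force between the fingers and cell_1 above 0.5 N), for 0.1 s.
4. the cell is lowered into the cradle while still held (distance between cell_1 and cradle_seat below 0.018 m and contact force between the fingers and cell_1 above 0.3 N), for 0.05 s.
At the end, for the whole second after the job is handed in: Front cell at rest across the cradle (centre within 12 mm of the seat, axis within 0.2 rad), sled at least 65 mm out, pin tool let go in the pot (tip within 40 mm of its centre, below 30 mm, leaning under 0.75 rad), second cell within 12 mm of the lane's front place, the others in the lane behind (all of step 2 and distance between cell_1 and cradle_seat below 0.012 m and angle between the y axis of cell_1 and the y axis of cradle_seat, either way round below 0.2 rad and linear speed of each of cell_1, cell_2 below 0.03 m/s and value of joint sled above 0.065 m and distance between cell_2 and lane_front below 0.012 m and x of cell_3 in the frame of lane below 0.06 m and x of cell_4 in the frame of lane below 0.1 m and height (world z) of each of cell_3, cell_4 above 0.045 m); the robot touches nothing.
It fails at once if a bystander on the bench is pushed more than 30 mm (distance of any of jar, tin, tape_roll, ring_case from where it was at the start of the episode above 0.03 m).
It fails at once if a graver is knocked over or pulled from the punch block (angle between any of graver_bulb, graver_taper's own z axis and vertical above 0.4 rad or distance of any of graver_bulb, graver_taper from where it was at the start of the episode above 0.03 m).
It fails at once if another cell is lifted or knocked out of the lane (height (world z) of any of cell_2, cell_3, cell_4 above 0.12 m or height (world z) of any of cell_2, cell_3, cell_4 below 0.04 m).
It also fails if it takes over 67 s, if anything falls off the work surface, if the arm or the gripper's body presses on something with over 40 N, if the wrist force passes 120 N, or if a joint passes its speed limit or range.

## Working session

There is one attempt and no reset: what is moved stays moved. The work goes in short steps, Python scripts to look and compute and a tool call to move; the robot and the scene stay as the last step left them, time stands still between calls to the robot, and variables do not carry over. Pictures are saved under pics/ and viewed, and the job is handed in when it is done.

Besides the shell and the picture viewer there is one more tool, called after "Call:" by a JSON object that holds its "fn" and its "kwargs". step_arm: Moves the arm, as the interface text tells. Its arguments: {"type":"object","properties":{"targets":{"type":"array"},"grip":{"type":"number"},"grip_force":{"type":"number"}},"required":["targets"]}

```bash
ls; mkdir -p pics
cat > h.py <<'E'
from rig import manip
import numpy as np, cv2
from scipy.spatial.transform import Rotation as R
def save(im,n): cv2.imwrite(f'pics/{n}.png',cv2.cvtColor(im['image'],cv2.COLOR_RGB2BGR))
def proj(im,p):
    T=np.linalg.inv(np.array(im['pose'])); c=T[:3,:3]@np.array(p)+T[:3,3]
    return np.array([im['fx']*c[0]/c[2]+im['cx'],im['fy']*c[1]/c[2]+im['cy']])
def ray(im,uv,z):
    P=np.array(im['pose']); d=P[:3,:3]@np.array([(uv[0]-im['cx'])/im['fx'],(uv[1]-im['cy'])/im['fy'],1]); o=P[:3,3]
    return o+d*(z-o[2])/d[2]
def Rq(q): return R.from_quat([q[1],q[2],q[3],q[0]])
E
python3 - <<'E'
from h import *
s=manip.get_state(); print({k:np.round(v,3) for k,v in s.items()}); print(manip.hold_point_z)
print(Rq(s['ee_rot']).as_matrix().round(3))
for n in ['scene','top']:
    im=manip.get_image(n); save(im,n+'0'); print(n,np.array(im['pose']).round(3).tolist(),im['fx'],im['cx'],im['cy'])
    for t in ['power_box','sled','release','well_mouth','cradle_seat','pin_tool','punch_block','graver_bulb','graver_taper','tool_pot','lane','cell_1','jar','tin','tape_roll','ring_case']:
        print(t,[(np.round(d['xyz'],3).tolist(),round(d['confidence'],2)) for d in manip.search_frame(im,t)[:5]])
E
```

```text
pics
{'clock': np.float64(0.0), 'qpos': array([-1.317,  0.277,  1.506, -0.   ,  1.361, -0.121]), 'qd': array([-0.001, -0.001, -0.001, -0.001,  0.   , -0.   ]), 'effort': array([-1.0000e-03, -4.1678e+01, -2.4581e+01, -0.0000e+00,  1.1000e-02,
        0.0000e+00]), 'position': array([ 0.21 , -0.535,  0.23 ]), 'ee_rot': array([-0.131, -0.695, -0.132,  0.695]), 'contact_force': array([ 0.594,  0.156, -0.367]), 'moment': array([ 0.011,  0.007, -0.005]), 'width': np.float64(0.085)}
0.0187
[[-0.     0.366 -0.931]
 [ 0.002 -0.931 -0.366]
 [-1.    -0.002 -0.   ]]
scene [[0.598, 0.511, -0.618, 1.229], [0.802, -0.401, 0.444, -0.468], [-0.021, -0.76, -0.649, 0.786], [0.0, 0.0, 0.0, 1.0]] 603.4418478548251 326.5694074675312 241.6545606503999
power_box [([0.758, 0.007, 0.074], 0.65)]
sled [([0.64, 0.026, 0.049], 0.8), ([0.429, -0.178, 0.018], 0.43), ([0.669, 0.296, 0.078], 0.26)]
release []
well_mouth [([0.642, 0.029, 0.047], 0.88), ([0.703, 0.293, 0.047], 0.48)]
cradle_seat [([0.641, 0.027, 0.053], 0.69)]
pin_tool [([0.524, -0.313, 0.101], 0.84)]
punch_block [([0.552, -0.326, 0.053], 0.93)]
grave
[... 1122 characters left out ...]
.319, 0.078], 0.21)]
punch_block [([0.506, -0.3, 0.06], 0.71)]
graver_bulb [([0.556, -0.295, 0.123], 0.46)]
graver_taper [([0.465, -0.318, 0.105], 0.53)]
tool_pot [([0.461, 0.023, 0.007], 0.64), ([0.572, 0.324, 0.071], 0.62)]
lane [([0.7, 0.293, 0.049], 0.55), ([0.615, 0.318, 0.077], 0.48)]
cell_1 [([0.612, 0.316, 0.078], 0.85), ([0.653, 0.306, 0.082], 0.81), ([0.574, 0.323, 0.07], 0.8), ([0.532, 0.331, 0.069], 0.59)]
jar [([0.438, 0.177, 0.027], 0.74), ([0.553, -0.174, 0.058], 0.69), ([0.655, 0.039, 0.03], 0.28)]
tin [([0.551, 0.179, 0.047], 0.81)]
tape_roll [([0.424, -0.178, 0.025], 0.85)]
ring_case [([0.436, 0.174, 0.028], 0.8), ([0.552, 0.18, 0.045], 0.66), ([0.555, -0.295, 0.126], 0.5)]
```

View pics/top0.png

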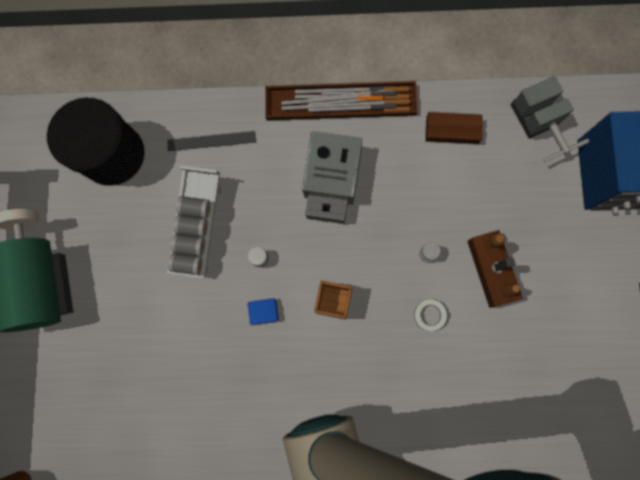

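View pics/scene0.png

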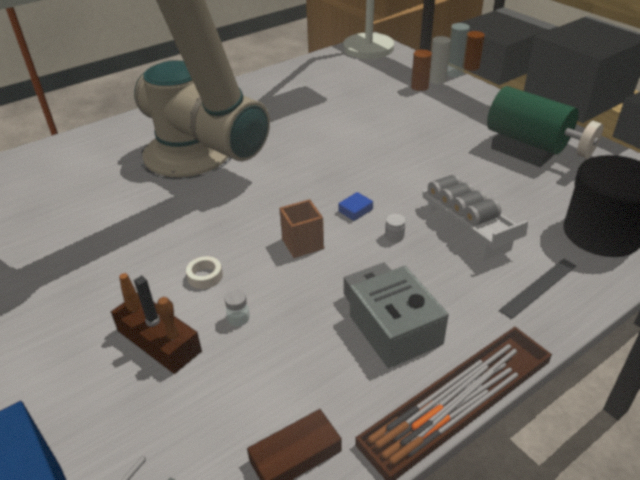

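```bash
cat >> h.py <<'E'
def rel(p,yaw=None,s=None):
    """row for target TCP world p, jaw yaw"""
    s=s or manip.get_state(); M=Rq(s['ee_rot']).as_matrix()
    d=M.T@(np.array(p)-s['position'])*1000
    y0=np.arctan2(M[1,1],M[0,1]); t=0 if yaw is None else -np.degrees((yaw-y0+np.pi)%(2*np.pi)-np.pi)
    return d.round(1).tolist(),round(float(t),2)
E
python3 - <<'E'
from h import *
im=manip.get_image('wrist'); save(im,'w0'); print(np.array(im['pose']).round(3).tolist(),im['fx'],im['cx'],im['cy'])
print(rel([.51,-.305,.33],-1.32))
E
```

```text
[[0.365, -0.898, -0.245, 0.273], [-0.931, -0.353, -0.095, -0.51], [-0.001, 0.263, -0.965, 0.374], [0.0, 0.0, 0.0, 1.0]] 336.2939453488662 322.54048678311085 241.40129215710093
([-98.7, -104.5, -363.0], 7.11)
```

View pics/w0.png

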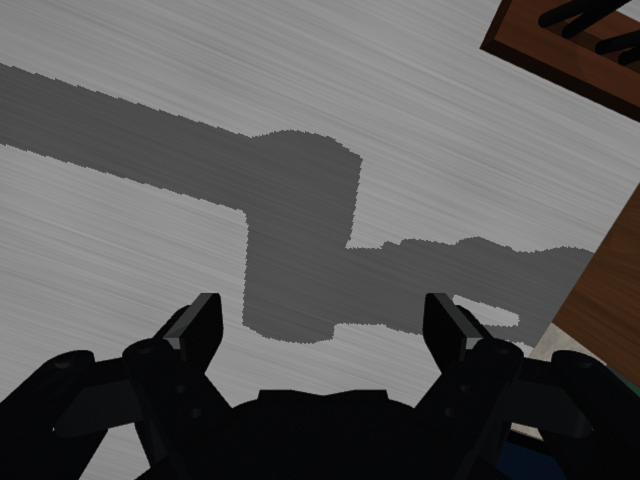

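Run:
```python
from h import *
print(rel([.47,-.315,.28],-1.32))
```

```text
([-48.7, -109.8, -322.1], 7.11)
```

Call:
{"fn": "step_arm", "kwargs": {"targets": [[[-49, -110, -322], 7.1], [[-49, -110, -322], 7.1], [[-49, -110, -322], 7.1], [[-49, -110, -322], 7.1], [[-49, -110, -322], 7.1], [[-49, -110, -322], 7.1], [[-49, -110, -322], 7.1], [[-49, -110, -322], 7.1], [[-49, -110, -322], 7.1], [[-49, -110, -322], 7.1]], "grip": 0}}

```text
clock: 2.75
position: [0.4691, -0.3154, 0.28]
ee_rot: [-0.088, -0.701, -0.088, 0.702]
contact_force: [-0.5, -0.2, 0.3]
width: 0.0853
```

Run:
```python
from h import *
s=manip.get_state(); print(s['clock'],s['position'],s['qd'].round(3) if hasattr(s['qd'],'round') else s['qd'])
im=manip.get_image('wrist'); save(im,'w1')
for t in ['pin_tool','punch_block','graver_bulb','graver_taper']:
    print(t,[(np.round(d['xyz'],3).tolist(),round(d['confidence'],2)) for d in manip.search_frame(im,t)[:3]])
for t in ['pin_tool','punch_block']:
    r=manip.regions_of(im,t)
    if r:
        m=r[0]['region'].astype(np.uint8); print(t,r[0]['confidence'],m.sum(),cv2.minAreaRect(cv2.findNonZero(m)))
```

```text
2.75 [ 0.4690777  -0.3153837   0.28001375] [-0.02  -0.001  0.004  0.003 -0.002  0.   ]
pin_tool [([0.514, -0.309, 0.143], 0.57), ([0.526, -0.312, 0.048], 0.31)]
punch_block [([0.552, -0.183, 0.054], 0.66), ([0.526, -0.312, 0.05], 0.56), ([0.516, -0.312, 0.142], 0.22)]
graver_bulb [([0.563, -0.302, 0.126], 0.93)]
graver_taper [([0.472, -0.319, 0.113], 0.8)]
pin_tool 0.75 535 ((331.0, 174.5), (27.0, 22.0), 90.0)
punch_block 0.69 6220 ((329.5, 167.0), (142.0, 57.0), 90.0)
```

View pics/w1.png

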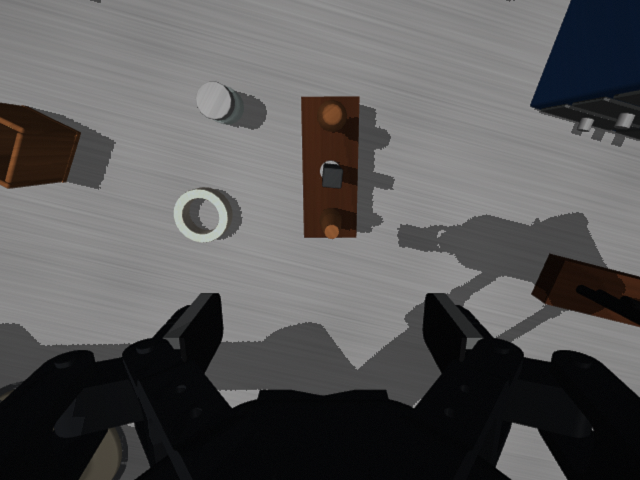

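Run:
```python
from h import *
im=manip.get_image('wrist'); a=cv2.cvtColor(im['image'],cv2.COLOR_RGB2BGR)
cv2.imwrite('pics/w1z.png',cv2.resize(a[90:245,290:390],None,fx=5,fy=5,interpolation=cv2.INTER_NEAREST)[:, :][:600+180])
cv2.imwrite('pics/w1z.png',cv2.resize(a[155:205,305:360],None,fx=12,fy=12,interpolation=cv2.INTER_NEAREST))
```

```text
(no output)
```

View pics/w1z.png

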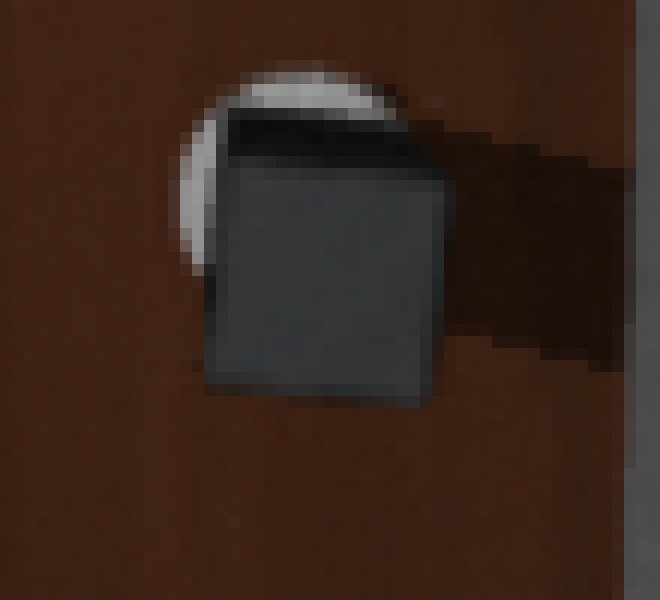

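Run:
```python
from h import *
im=manip.get_image('wrist')
c=[ray(im,(305+u/12-.5,155+v/12-.5),.145) for u,v in [(225,158),(447,182),(430,404),(205,382)]]
c=np.array(c); ctr=c.mean(0); print(c.round(4),ctr)
for i in range(4):
    d=c[(i+1)%4]-c[i]; print(np.hypot(*d[:2]),np.degrees(np.arctan2(d[1],d[0])))
b=[ray(im,p,.05)[:2].round(4) for p in [(302,96.5),(359,96.5),(356.5,238),(304,238)]]; print(b)
s=manip.get_state();M=Rq(s['ee_rot']).as_matrix(); print(np.degrees(np.arctan2(M[1,1],M[0,1])),s['position'])
```

```text
[[ 0.5205 -0.3021  0.145 ]
 [ 0.5227 -0.317   0.145 ]
 [ 0.508  -0.3198  0.145 ]
 [ 0.5057 -0.3045  0.145 ]] [ 0.51421249 -0.31084912  0.145     ]
0.015038033920686582 -81.76013901878227
0.01488851373280342 -169.34123904938966
0.015445083661259611 98.73765779772432
0.015011075985472716 9.086886111663148
[array([ 0.5798, -0.2645]), array([ 0.5942, -0.3213]), array([ 0.4489, -0.3597]), array([ 0.4341, -0.3015])]
-75.67276356305142 [ 0.46959344 -0.31524197  0.28031423]
```

Run:
```python
from h import *
print(rel([.514,-.311,.2],np.radians(-81)))
```

```text
([80.3, 6.9, -44.1], 5.33)
```

Call:
{"fn": "step_arm", "kwargs": {"targets": [[[20, 7, -44], 5.3], [[60, 7, -44], 5.3], [[80, 7, -44], 5.3], [[110, 7, -44], 5.3], [[140, 7, -44], 5.3], [[165, 7, -44], 5.3], [[180, 7, -44], 5.3], [[188, 7, -44], 5.3], [[188, 7, -44], 5.3], [[188, 7, -44], 5.3]]}}

```text
clock: 4.2
position: [0.5147, -0.3112, 0.093]
ee_rot: [0.056, 0.705, 0.056, -0.705]
contact_force: [-0.4, -0.6, 0.2]
width: 0.0858
```

Run:
```python
from h import *
im=manip.get_image('wrist'); save(im,'w2'); print(manip.get_state()['position'])
```

```text
[ 0.51494421 -0.31133109  0.09339161]
```

View pics/w2.png

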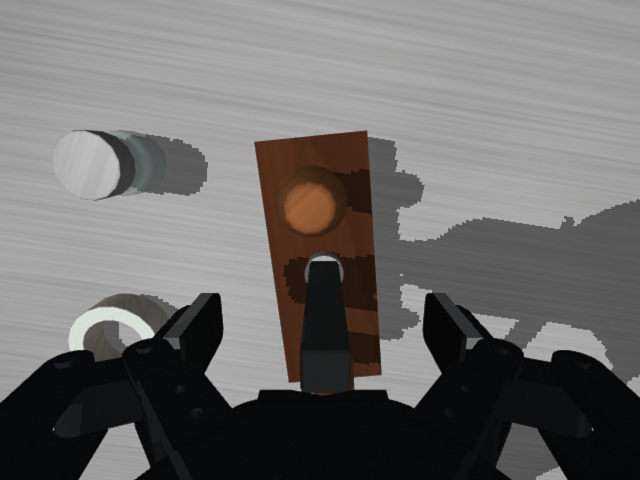

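Call:
{"fn": "step_arm", "kwargs": {"targets": [[[0, 0, 0], 0], [[0, 0, 0], 0], [[0, 0, 0], 0], [[0, 0, 0], 0], [[0, 0, 0], 0], [[0, 0, 0], 0], [[0, 0, 0], 0], [[0, 0, 0], 0], [[0, 0, 0], 0], [[0, 0, 0], 0]], "grip": 1, "grip_force": 100}}

```text
clock: 5.25
position: [0.5143, -0.3108, 0.0926]
ee_rot: [0.056, 0.705, 0.056, -0.705]
contact_force: [-0.7, -0.3, 2.8]
width: 0.0147
```

Call:
{"fn": "step_arm", "kwargs": {"targets": [[[-15, 0, 0], 0], [[-40, 0, 0], 0], [[-80, 0, 0], 0], [[-120, 0, 0], 0], [[-160, 0, 0], 0], [[-200, 0, 0], 0], [[-200, 0, 0], 0]]}}

```text
clock: 5.95
position: [0.5165, -0.3124, 0.2983]
ee_rot: [0.059, 0.708, 0.053, -0.702]
contact_force: [1.3, -0.6, -0.5]
width: 0.0148
```

Run:
```python
from h import *
im=manip.get_image('wrist'); save(im,'w3'); s=manip.get_state(); print(s['width'],s['contact_force'])
print(rel([.62,-.03,.3],np.radians(-7)))
im=manip.get_image('top')
r=manip.regions_of(im,'power_box')[0]['region'].astype(np.uint8);rr=cv2.minAreaRect(cv2.findNonZero(r));print(rr)
c=np.array([ray(im,p,.075)[:2] for p in cv2.boxPoints(rr)]);print(c.round(3))
```

```text
0.014694746237399716 [ 0.10272744 -0.40276072 -1.59648163]
([-5.6, -261.5, -147.7], -73.92)
((329.72998046875, 177.38998413085938), (54.44722366333008, 88.52977752685547), 8.13010311126709)
[[ 0.625  0.097]
 [ 0.814  0.068]
 [ 0.793 -0.045]
 [ 0.606 -0.014]]
```

View pics/w3.png

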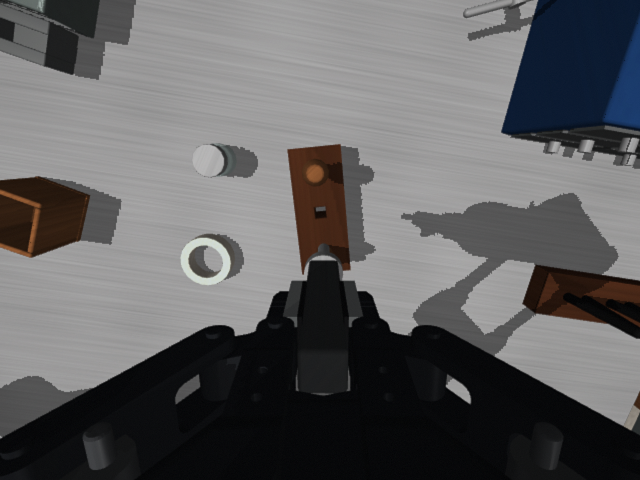

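Call:
{"fn": "step_arm", "kwargs": {"targets": [[[-5, -40, -23], -8], [[-5, -80, -45], -16], [[-5, -120, -68], -24], [[-5, -160, -90], -32], [[-5, -200, -113], -40], [[-5, -235, -133], -48], [[-5, -255, -144], -56], [[-5, -261, -148], -64], [[-5, -261, -148], -70], [[-5, -261, -148], -74], [[-5, -261, -148], -74], [[-5, -261, -148], -74]]}}

```text
clock: 7.3
position: [0.6186, -0.0296, 0.2953]
ee_rot: [-0.468, -0.529, -0.469, 0.53]
contact_force: [0.5, -0.1, -0.7]
width: 0.0147
```

Run:
```python
from h import *
im=manip.get_image('wrist'); save(im,'w4'); s=manip.get_state(); print(s['width'],s['position'],s['qpos'])
for t in ['power_box','well_mouth','sled','tool_pot']:
    print(t,[(np.round(d['xyz'],3).tolist(),round(d['confidence'],2)) for d in manip.search_frame(im,t)[:3]])
a=cv2.cvtColor(im['image'],cv2.COLOR_RGB2BGR)
```

```text
0.014888456642211077 [ 0.61869312 -0.0296761   0.29581206] [-1.60164231e-01  3.19231773e-01  1.28483644e+00 -7.37996725e-05
  1.54019579e+00 -3.78653087e-02]
power_box []
well_mouth [([0.653, 0.036, 0.052], 0.77)]
sled [([0.65, 0.039, 0.054], 0.76)]
tool_pot [([0.447, 0.026, 0.057], 0.76)]
```

View pics/w4.png

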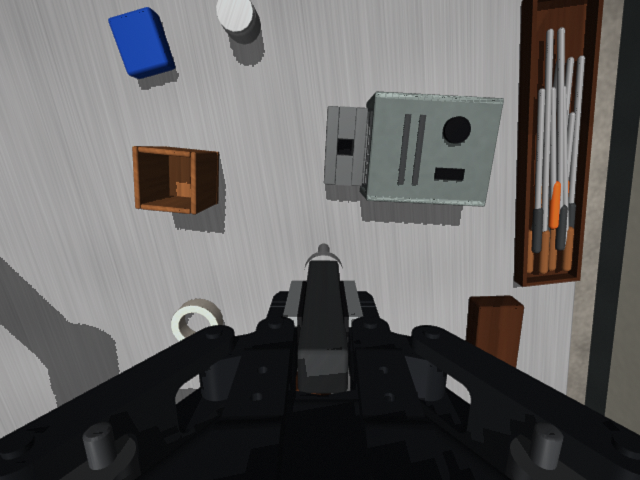

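Well near (345,146), box top right of it, pot at (177,180). Zooming for the well.

Run:
```python
from h import *
im=manip.get_image('wrist'); a=cv2.cvtColor(im['image'],cv2.COLOR_RGB2BGR)
cv2.imwrite('pics/w4z.png',cv2.resize(a[85:215,315:510],None,fx=4,fy=4,interpolation=cv2.INTER_CUBIC))
cv2.imwrite('pics/w4y.png',cv2.resize(a[130:160,325:375],None,fx=16,fy=16,interpolation=cv2.INTER_NEAREST))
```

```text
(no output)
```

View pics/w4z.png

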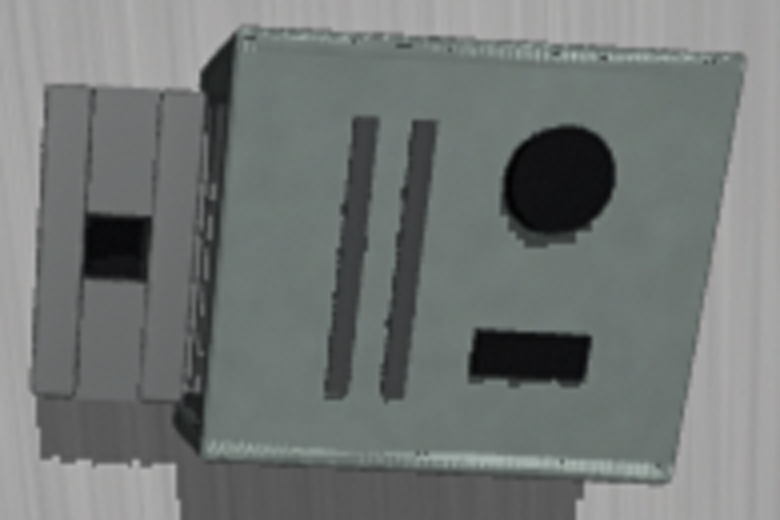

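View pics/w4y.png

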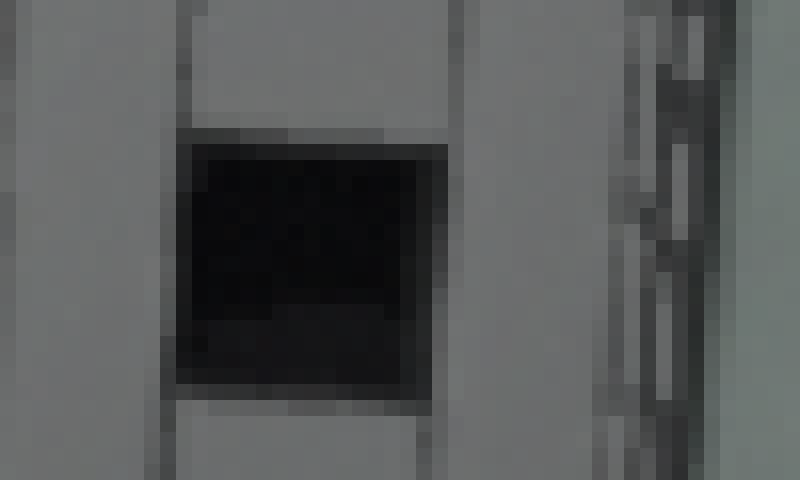

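Run:
```python
from h import *
im=manip.get_image('wrist')
w=np.array([ray(im,(325+u/16-.5,130+v/16-.5),.05) for u,v in [(183,130),(455,145),(435,410),(168,390)]])
b=np.array([ray(im,(315+u/4-.5,85+v/4-.5),.075) for u,v in [(245,28),(745,57),(670,480),(205,455)]])
def rep(c):
    print(c[:,:2].round(4).tolist(),'ctr',c.mean(0).round(4))
    for i in range(4):
        d=c[(i+1)%4]-c[i]; print(' ',np.hypot(*d[:2]).round(4),np.degrees(np.arctan2(d[1],d[0])).round(2))
rep(w);rep(b)
s=np.array([ray(im,(315+u/4-.5,85+v/4-.5),.05)[:2] for u,v in [(45,85),(33,395)]]);print(s.round(4),s.mean(0))
mid=(b[0]+b[3])/2; th=np.radians(-9); 
for th in np.radians([-8,-9,-10]): print('well from box',(mid[:2]-.024*np.array([np.cos(th),np.sin(th)])).round(4), 'from front face', (s.mean(0)+.022*np.array([np.cos(th),np.sin(th)])).round(4))
st=manip.get_state(); p=st['position']; M=Rq(st['ee_rot']).as_matrix()
print(p, M.round(3))
print('tip expected',proj(im,p+M[:,0]*.084),'handle top',proj(im,p-M[:,0]*.053))
```

```text
[[0.6435, 0.0481], [0.6621, 0.0448], [0.659, 0.0273], [0.6406, 0.0309]] ctr [0.6513 0.0378 0.05  ]
  0.0189 -10.02
  0.0178 -100.16
  0.0188 168.86
  0.0174 80.14
[[0.687, 0.0864], [0.8114, 0.0643], [0.7928, -0.0413], [0.6676, -0.0191]] ctr [0.7397 0.0226 0.075 ]
  0.1263 -10.06
  0.1073 -99.97
  0.1272 169.92
  0.1073 79.58
[[6.363e-01 8.220e-02]
 [6.230e-01 3.000e-04]] [0.62962913 0.04122923]
well from box [0.6535 0.037 ] from front face [0.6514 0.0382]
well from box [0.6536 0.0374] from front face [0.6514 0.0378]
well from box [0.6537 0.0378] from front face [0.6513 0.0374]
[ 0.61919139 -0.02977616  0.29730976] [[ 0.     0.993 -0.121]
 [-0.    -0.121 -0.993]
 [-1.     0.     0.   ]]
tip expected [322.75013755 249.10818766] handle top [322.95096978 375.54763947]
```

Run:
```python
from h import *
print(rel([.6515,.038,.155],np.radians(-10)))
```

```text
([142.3, 23.9, -71.2], 3.05)
```

Call:
{"fn": "step_arm", "kwargs": {"targets": [[[20, 10, -35], 1.5], [[50, 24, -65], 3], [[90, 24, -71], 3], [[125, 24, -71], 3], [[142, 24, -71], 3], [[142, 24, -71], 3], [[142, 24, -71], 3], [[142, 24, -71], 3]]}}

```text
clock: 8.45
position: [0.6529, 0.0377, 0.1573]
ee_rot: [0.456, 0.542, 0.454, -0.54]
contact_force: [-0.1, -0.2, -0.5]
width: 0.0146
```

Run:
```python
from h import *
im=manip.get_image('wrist'); save(im,'w5'); s=manip.get_state(); print(s['width'],s['position'],s['contact_force'])
p=s['position']; M=Rq(s['ee_rot']).as_matrix()
print('tip',proj(im,p+M[:,0]*.0846),'well',proj(im,[.6515,.038,.05]),'tip at mouth',proj(im,[p[0],p[1],.05]))
a=cv2.cvtColor(im['image'],cv2.COLOR_RGB2BGR)
cv2.imwrite('pics/w5z.png',cv2.resize(a[170:320,240:440],None,fx=4,fy=4,interpolation=cv2.INTER_CUBIC))
```

```text
0.014727533451504276 [0.65288468 0.03771027 0.15733863] [-0.89566891  0.89327342 -1.07509015]
tip [322.71044344 248.88899801] well [320.32538312 240.48718915] tip at mouth [322.16584294 240.54241541]
```

View pics/w5z.png

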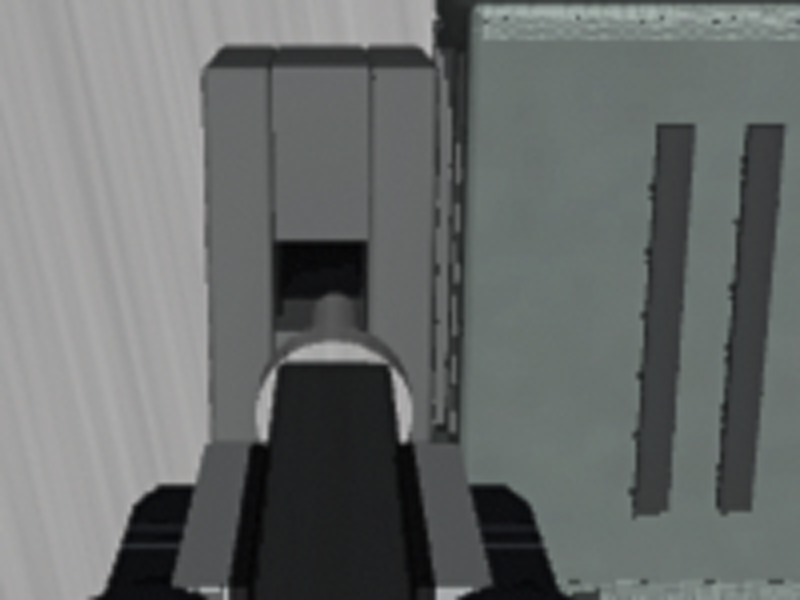

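Call:
{"fn": "step_arm", "kwargs": {"targets": [[[0, -1.5, 0], 0], [[15, -1.5, 0], 0], [[30, -1.5, 0], 0], [[40, -1.5, 0], 0], [[40, -1.5, 0], 0], [[40, -1.5, 0], 0]]}}

```text
clock: 9.1
position: [0.6504, 0.0381, 0.1158]
ee_rot: [0.455, 0.542, 0.455, -0.541]
contact_force: [0.4, 0.7, -0.8]
width: 0.0146
```

Call:
{"fn": "step_arm", "kwargs": {"targets": [[[4, 0, 0], 0], [[8, 0, 0], 0], [[11, 0, 0], 0], [[11, 0, 0], 0], [[11, 0, 0], 0]]}}

```text
clock: 9.6
position: [0.6513, 0.0381, 0.1053]
ee_rot: [0.456, 0.542, 0.454, -0.541]
contact_force: [1.1, -0.9, 4.9]
width: 0.0149
```

Call:
{"fn": "step_arm", "kwargs": {"targets": [[[0.7, -4, 0], 0], [[0.7, -8, 0], 0], [[0.7, -12, 0], 0], [[0.7, -16, 0], 0], [[0.7, -20, 0], 0], [[0.7, -24, 0], 0]]}}

```text
clock: 10.2
position: [0.6274, 0.0423, 0.1044]
ee_rot: [0.456, 0.542, 0.454, -0.541]
contact_force: [2.4, 0.4, 5.5]
width: 0.0146
```

Run:
```python
from h import *
im=manip.get_image('wrist'); save(im,'w6'); s=manip.get_state(); print(s['width'],s['position'],s['contact_force'])
```

```text
0.014980226593216815 [0.62639817 0.04243612 0.10443538] [ 1.54239449 -0.54753824  6.44230096]
```

View pics/w6.png

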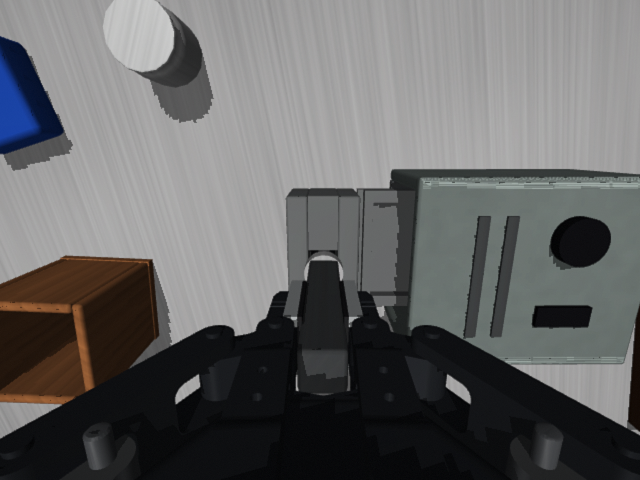

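Call:
{"fn": "step_arm", "kwargs": {"targets": [[[0, -6, 0], 0], [[0, -12, 0], 0], [[0, -18, 0], 0], [[0, -24, 0], 0], [[0, -30, 0], 0], [[0, -36, 0], 0], [[0, -42, 0], 0], [[0, -48, 0], 0], [[0, -53, 0], 0], [[0, -57, 0], 0], [[0, -60, 0], 0], [[0, -61, 0], 0], [[0, -61, 0], 0], [[0, -61, 0], 0]]}}

```text
clock: 11.65
position: [0.5689, 0.0526, 0.1045]
ee_rot: [0.456, 0.543, 0.453, -0.54]
contact_force: [5.2, 0.1, 4.5]
width: 0.015
```

Run:
```python
from h import *
im=manip.get_image('wrist'); save(im,'w7'); s=manip.get_state(); print(s['width'],s['position'],s['contact_force'])
print(np.hypot(*(s['position'][:2]-np.array([.6515,.038]))))
```

```text
0.014775071193253227 [0.56887738 0.0526139  0.10443744] [5.17700155 0.08056841 4.92141411]
0.08390508347179904
```

View pics/w7.png

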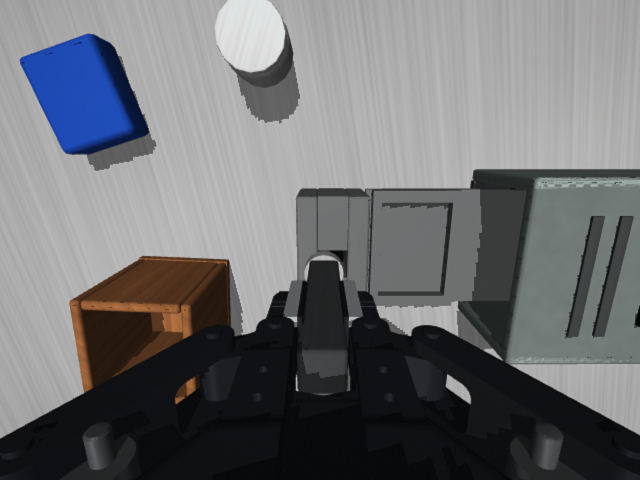

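Call:
{"fn": "step_arm", "kwargs": {"targets": [[[0, 3, 0], 0], [[-5, 4, 0], 0], [[-20, 4, 0], 0], [[-50, 4, 0], 0], [[-90, 4, 0], 0], [[-130, 4, 0], 0], [[-130, 4, 0], 0], [[-130, 4, 0], 0]]}}

```text
clock: 12.5
position: [0.5684, 0.0523, 0.2328]
ee_rot: [-0.454, -0.54, -0.456, 0.542]
contact_force: [-0.3, 0.5, -1.8]
width: 0.0143
```

Run:
```python
from h import *
im=manip.get_image('wrist'); save(im,'w8'); s=manip.get_state(); print(s['width'],s['position'],s['contact_force'])
for t in ['tool_pot','sled','well_mouth','power_box','cradle_seat']:
    print(t,[(np.round(d['xyz'],3).tolist(),round(d['confidence'],2)) for d in manip.search_frame(im,t)[:3]])
```

```text
0.014596572204202568 [0.56789018 0.0522895  0.23155569] [ 0.43559452 -0.15705411 -1.91026306]
tool_pot [([0.449, 0.026, 0.054], 0.78)]
sled [([0.619, 0.046, 0.02], 0.95)]
well_mouth [([0.62, 0.042, 0.02], 0.93)]
power_box [([0.7, 0.036, 0.073], 0.72), ([0.578, 0.048, 0.029], 0.32)]
cradle_seat [([0.625, 0.048, 0.015], 0.79)]
```

View pics/w8.png

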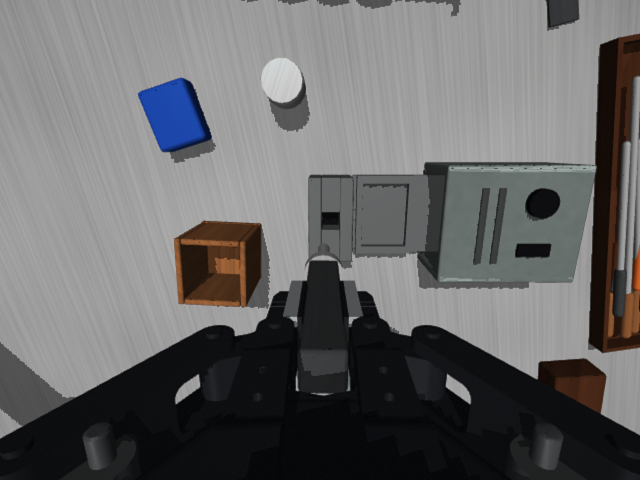

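Run:
```python
from h import *
im=manip.get_image('wrist')
c=np.array([ray(im,p,.08) for p in [(176,239),(247,241.5),(247,305),(180,303)]])
print(c.round(4),c.mean(0))
for i in range(4):
    d=c[(i+1)%4]-c[i]; print(' ',np.hypot(*d[:2]).round(4),np.degrees(np.arctan2(d[1],d[0])).round(2))
q=c.mean(0); print(rel([q[0],q[1],.21]))
```

```text
[[ 0.4359  0.0646  0.08  ]
 [ 0.4988  0.0512  0.08  ]
 [ 0.4843 -0.0101  0.08  ]
 [ 0.4216  0.0029  0.08  ]] [0.4601559  0.02714084 0.08      ]
  0.0643 -12.0
  0.0631 -103.35
  0.064 168.27
  0.0634 76.93
([22.6, -103.4, 43.5], 0.0)
```

Call:
{"fn": "step_arm", "kwargs": {"targets": [[[0, -40, 17], 0], [[22, -80, 34], 0], [[22, -103, 43.5], 0], [[40, -103, 43.5], 0], [[80, -103, 43.5], 0], [[115, -103, 43.5], 0], [[132, -103, 43.5], 0], [[138, -103, 43.5], 0], [[138, -103, 43.5], 0], [[138, -103, 43.5], 0]]}}

```text
clock: 13.85
position: [0.4623, 0.027, 0.0964]
ee_rot: [0.455, 0.542, 0.454, -0.541]
contact_force: [-0.5, 0.4, -1.4]
width: 0.0147
```

Run:
```python
from h import *
im=manip.get_image('wrist'); save(im,'w9'); s=manip.get_state(); print(s['width'],s['position'],s['contact_force'])
```

```text
0.014630755871290594 [0.46255024 0.02695546 0.09667179] [ 1.08742316 -0.42725931 -1.33330222]
```

View pics/w9.png

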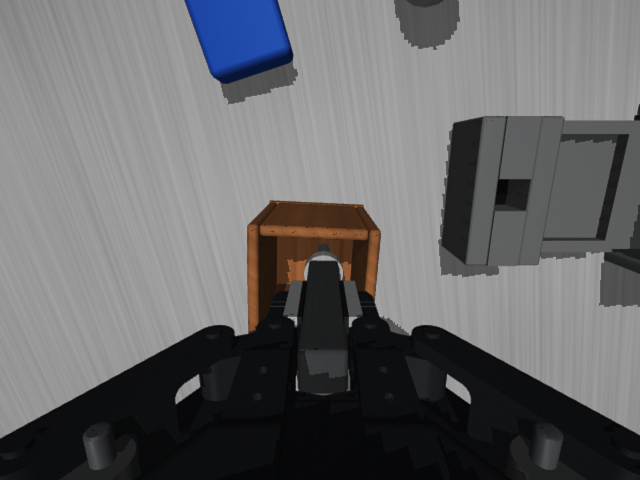

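Call:
{"fn": "step_arm", "kwargs": {"targets": [[[4, 0, 0], 0], [[4, 0, 0], 0]]}}

```text
clock: 14.1
position: [0.4616, 0.027, 0.0919]
ee_rot: [0.455, 0.542, 0.455, -0.541]
contact_force: [0.2, 0.3, -0.9]
width: 0.0145
```

Call:
{"fn": "step_arm", "kwargs": {"targets": [[[0, 0, 0], 0], [[0, 0, 0], 0], [[0, 0, 0], 0], [[0, 0, 0], 0], [[0, 0, 0], 0], [[0, 0, 0], 0], [[0, 0, 0], 0], [[0, 0, 0], 0]], "grip": 0}}

```text
clock: 14.9
position: [0.4614, 0.027, 0.0916]
ee_rot: [-0.455, -0.541, -0.455, 0.541]
contact_force: [0.2, -0.0, 0.4]
width: 0.0853
```

Run:
```python
from h import *
im=manip.get_image('wrist'); save(im,'w10'); s=manip.get_state(); print(s['width'],s['position'],s['contact_force'])
```

```text
0.08541377837660022 [0.46140012 0.02704214 0.09155998] [ 1.0325266   0.37195159 -0.41096974]
```

View pics/w10.png

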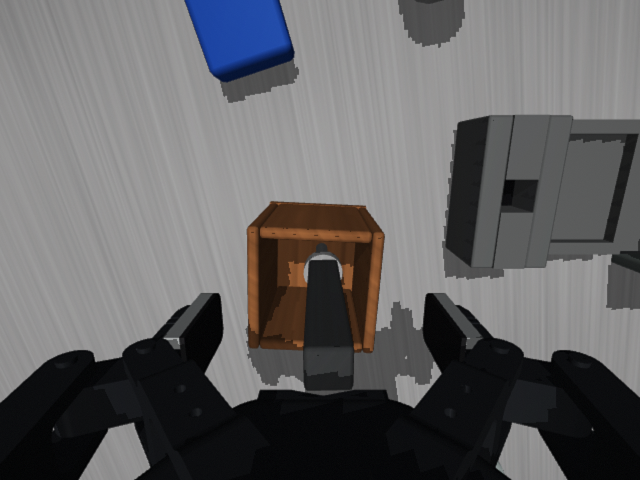

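Call:
{"fn": "step_arm", "kwargs": {"targets": [[[-10, 0, 0], 0], [[-30, 0, 0], 0], [[-70, 0, 0], 0], [[-110, 0, 0], 0], [[-150, 0, 0], 0], [[-170, 0, 0], 0], [[-170, 0, 0], 0]]}}

```text
clock: 15.65
position: [0.4634, 0.0269, 0.2657]
ee_rot: [0.457, 0.543, 0.453, -0.539]
contact_force: [-0.4, 0.2, -0.5]
width: 0.0851
```

Run:
```python
from h import *
im=manip.get_image('wrist'); save(im,'w11'); s=manip.get_state(); print(s['position'],s['qpos'])
print(rel([.53,.27,.28],np.radians(80)))
im=manip.get_image('scene'); save(im,'s11')
```

```text
[0.46210881 0.02701501 0.26340822] [-9.20307147e-02  8.45899570e-02  1.67000025e+00 -8.68910894e-05
  1.38289019e+00  8.11540309e-02]
([-16.4, 25.1, -251.1], -89.92)
```

View pics/w11.png

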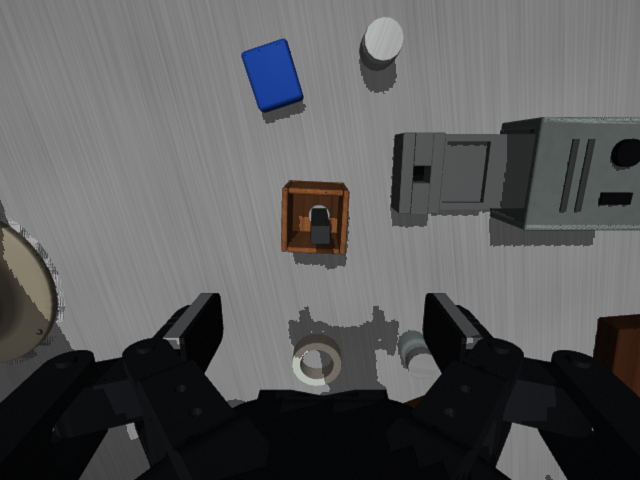

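View pics/s11.png

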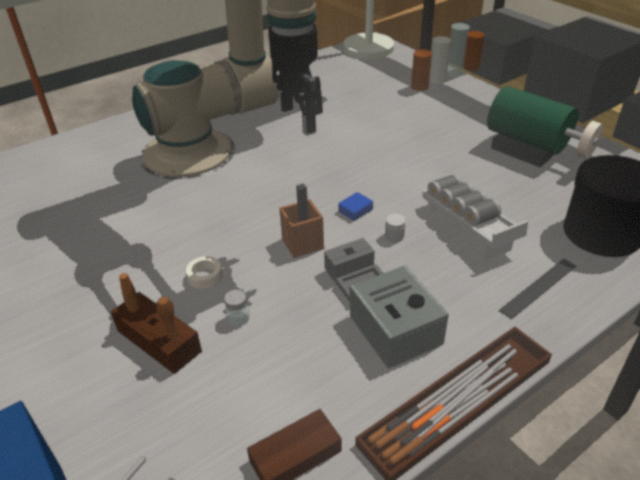

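Run:
```python
from h import *
print(rel([.60,.31,.28],np.radians(79)))
```

```text
([-18.1, 88.0, -302.6], -88.93)
```

Call:
{"fn": "step_arm", "kwargs": {"targets": [[[-18, 10, -30], -8], [[-18, 20, -65], -16], [[-18, 30, -105], -24], [[-18, 42, -145], -32], [[-18, 54, -185], -40], [[-18, 66, -225], -48], [[-18, 78, -265], -56], [[-18, 88, -290], -64], [[-18, 88, -302], -72], [[-18, 88, -302], -80], [[-18, 88, -302], -87], [[-18, 88, -302], -89], [[-18, 88, -302], -89], [[-18, 88, -302], -89]]}}

```text
clock: 17.15
position: [0.5996, 0.3092, 0.2779]
ee_rot: [0.703, 0.067, 0.705, -0.068]
contact_force: [-0.1, 0.3, 0.1]
width: 0.0853
```

Run:
```python
from h import *
im=manip.get_image('wrist'); save(im,'w12'); s=manip.get_state(); print(s['position'],s['qpos'])
for t in ['cell_1','lane']:
    print(t,[(np.round(d['xyz'],3).tolist(),round(d['confidence'],2)) for d in manip.search_frame(im,t)[:5]])
a=cv2.cvtColor(im['image'],cv2.COLOR_RGB2BGR)
cv2.imwrite('pics/w12z.png',cv2.resize(a[60:280,220:420],None,fx=2.7,fy=2.7,interpolation=cv2.INTER_CUBIC))
```

```text
[0.59971874 0.30916998 0.27829617] [ 3.73003667e-01  4.12612034e-01  1.18306661e+00 -9.74531178e-05
  1.54819833e+00 -1.00633612e+00]
cell_1 [([0.613, 0.318, 0.08], 0.86), ([0.649, 0.317, 0.08], 0.82), ([0.542, 0.333, 0.064], 0.73), ([0.575, 0.325, 0.071], 0.66), ([0.696, 0.303, 0.054], 0.61)]
lane [([0.696, 0.306, 0.048], 0.97), ([0.576, 0.325, 0.069], 0.65)]
```

View pics/w12.png

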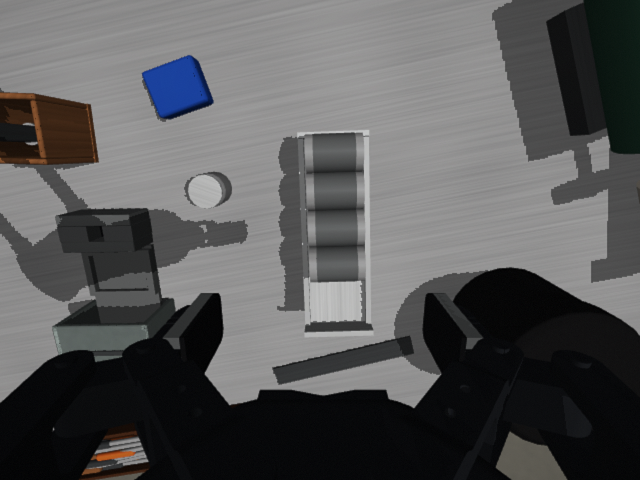

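View pics/w12z.png

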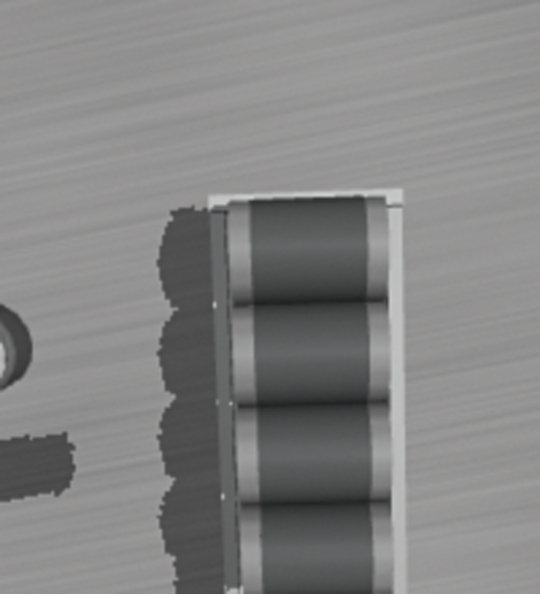

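Run:
```python
from h import *
im=manip.get_image('wrist')
f=np.array([ray(im,p,.039) for p in [(297.4,132.2),(369.3,130.0)]]); r=np.array([ray(im,p,.0626) for p in [(306,334),(373,333)]])
print(f.round(4),r.round(4))
m0=f.mean(0);m1=r.mean(0);d=m1-m0;th=np.arctan2(d[1],d[0]);print('len',np.hypot(*d[:2]),'yaw',np.degrees(th),'front edge yaw',np.degrees(np.arctan2(*(f[0]-f[1])[[1,0]]))-90,'width',np.linalg.norm(f[0]-f[1]),np.linalg.norm(r[0]-r[1]))
ux=np.array([np.cos(th),np.sin(th)])
o=m0[:2]+.027*ux; print('lane origin',o)
z=lambda u,v:(220+u/2.7-.5,60+v/2.7-.5)
for h in (.055,.06,.07):
    L=ray(im,z(231,250),h);Rr=ray(im,z(388,250),h); print(h,'ends mid',(L+Rr)[:2]/2,np.linalg.norm(L-Rr), 'yaw',np.degrees(np.arctan2(*(L-Rr)[[1,0]]))-90)
B=np.array([ray(im,z(u,v),.056) for u,v in [(231,305),(388,300)]]);print('boundary',B.round(4), (B.mean(0)[:2]-o)@ux)
B=np.array([ray(im,z(u,v),.056+.005) for u,v in [(238,405),(388,402)]]);print('boundary2', (B.mean(0)[:2]-o)@ux)
uy=np.array([-ux[1],ux[0]])
for n,p in dict(L=ray(im,z(231,250),.06),R=ray(im,z(388,250),.06)).items(): print(n,(p[:2]-o)@uy)
```

```text
[[0.5114 0.2995 0.039 ]
 [0.524  0.3762 0.039 ]] [[0.7394 0.2627 0.0626]
 [0.7534 0.3415 0.0626]]
len 0.2314079472088839 yaw -8.876489168683573 front edge yaw -189.32675522386683 width 0.07778072255773845 0.080035822034653
lane origin [0.54441687 0.33368446]
0.055 ends mid [0.53928125 0.33420029] 0.06121636415221203 yaw -190.99748921095016
0.06 ends mid [0.53921733 0.33403861] 0.060380717899380244 yaw -190.9974892109502
0.07 ends mid [0.53908949 0.33371524] 0.05870942539371673 yaw -190.99748921095022
boundary [[0.554  0.2999 0.056 ]
 [0.5639 0.3611 0.056 ]] 0.01485604883306583
boundary2 0.05428322479796435
L -0.030622085403367715
R 0.02971726542513481
```

Run:
```python
from h import *
print(rel([.5395,.334,.12],np.radians(81)))
```

```text
([159.3, 12.8, -64.0], -1.95)
```

Call:
{"fn": "step_arm", "kwargs": {"targets": [[[20, 6, -35], -2], [[50, 13, -64], -2], [[90, 13, -64], -2], [[130, 13, -64], -2], [[150, 13, -64], -2], [[159, 13, -64], -2], [[159, 13, -64], -2], [[159, 13, -64], -2]]}}

```text
clock: 18.15
position: [0.5408, 0.3347, 0.1219]
ee_rot: [0.706, 0.056, 0.704, -0.055]
contact_force: [-0.0, 0.3, 0.5]
width: 0.0852
```

Run:
```python
from h import *
im=manip.get_image('wrist'); save(im,'w13'); s=manip.get_state(); print(s['position'])
print(rel([.5395,.334,.035],np.radians(81)))
print(proj(im,[.5395,.334,.07]),proj(im,[.5395,.334,.05]))
```

```text
[0.54101804 0.33475002 0.12228609]
([87.3, -1.1, -1.6], 0.06)
[320.00420364 261.10381756] [320.13831526 251.42063097]
```

View pics/w13.png

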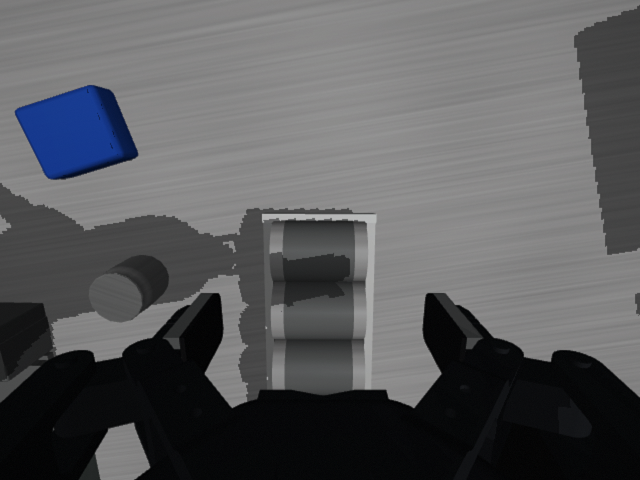

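Call:
{"fn": "step_arm", "kwargs": {"targets": [[[20, -1, -1.5], 0], [[45, -1, -1.5], 0], [[65, -1, -1.5], 0], [[78, -1, -1.5], 0], [[86, -1, -1.5], 0], [[86, -1, -1.5], 0], [[86, -1, -1.5], 0]]}}

```text
clock: 18.9
position: [0.5389, 0.3338, 0.0355]
ee_rot: [0.706, 0.055, 0.704, -0.055]
contact_force: [-0.2, -0.4, -0.6]
width: 0.0855
```

Run:
```python
from h import *
im=manip.get_image('wrist'); save(im,'w14'); s=manip.get_state(); print(s['position'],s['contact_force'])
im=manip.get_image('scene'); a=cv2.cvtColor(im['image'],cv2.COLOR_RGB2BGR)
cv2.imwrite('pics/s14.png',cv2.resize(a[130:270,380:540],None,fx=4,fy=4,interpolation=cv2.INTER_CUBIC))
```

```text
[0.53903038 0.33392455 0.03569477] [-0.66090583 -0.77938434 -0.38034384]
```

View pics/w14.png

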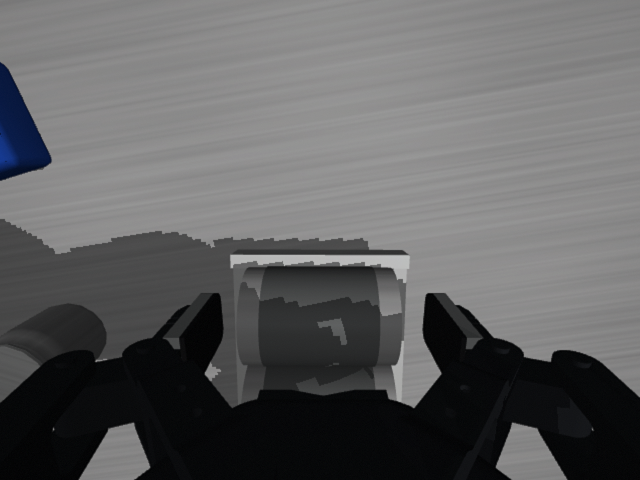

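View pics/s14.png

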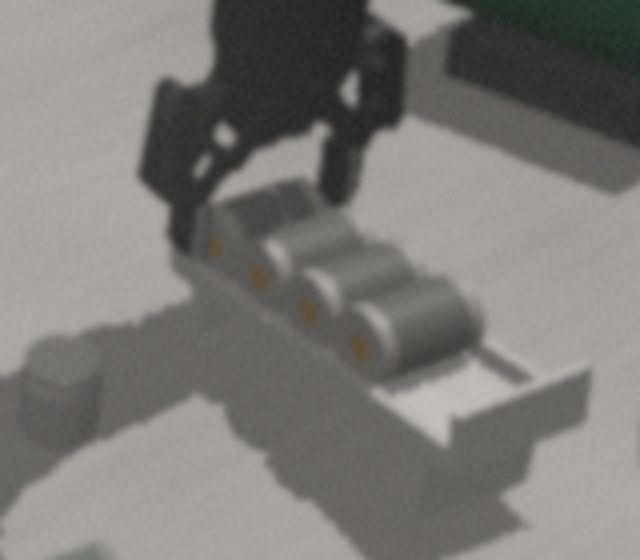

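Call:
{"fn": "step_arm", "kwargs": {"targets": [[[0, 0, 0], 0], [[0, 0, 0], 0], [[0, 0, 0], 0], [[0, 0, 0], 0], [[0, 0, 0], 0], [[0, 0, 0], 0], [[0, 0, 0], 0]], "grip": 1, "grip_force": 60}}

```text
clock: 19.7
position: [0.5385, 0.3335, 0.0356]
ee_rot: [0.705, 0.055, 0.705, -0.055]
contact_force: [-0.6, -1.8, 6.0]
width: 0.0591
```

Run:
```python
from h import *
im=manip.get_image('wrist'); save(im,'w15'); s=manip.get_state(); print(s['position'],s['contact_force'],s['width'])
```

```text
[0.53849617 0.3334722  0.03556005] [-0.9299805  -1.44015564  5.79759053] 0.058892546015637856
```

View pics/w15.png

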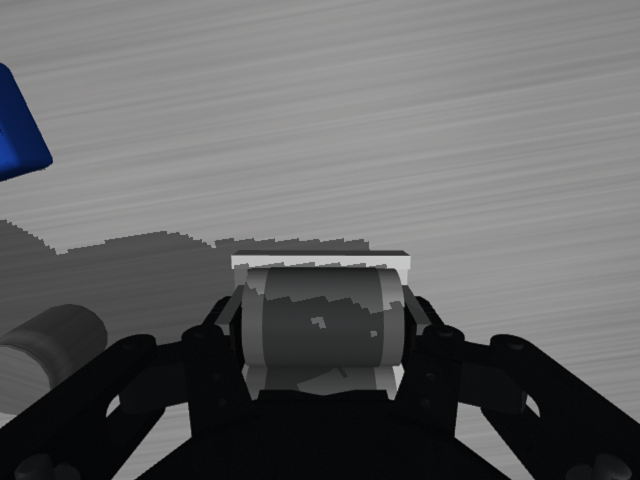

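Call:
{"fn": "step_arm", "kwargs": {"targets": [[[-3, 0, 0], 0], [[-7, 0, 0], 0], [[-12, 0, 0], 0], [[-18, 0, 0], 0], [[-26, 0, 0], 0], [[-36, 0, 0], 0], [[-50, 0, 0], 0], [[-75, 0, 0], 0], [[-100, 0, 0], 0], [[-130, 0, 0], 0], [[-130, 0, 0], 0]]}}

```text
clock: 20.85
position: [0.5411, 0.3349, 0.1706]
ee_rot: [0.708, 0.057, 0.702, -0.053]
contact_force: [0.4, 0.0, -1.8]
width: 0.059
```

Run:
```python
from h import *
im=manip.get_image('wrist'); save(im,'w16'); s=manip.get_state(); print(s['position'],s['contact_force'],s['width'],s['qpos'])
im=manip.get_image('scene'); a=cv2.cvtColor(im['image'],cv2.COLOR_RGB2BGR)
cv2.imwrite('pics/s16.png',cv2.resize(a[110:270,380:540],None,fx=3.7,fy=3.7,interpolation=cv2.INTER_CUBIC))
```

```text
[0.53974672 0.33429264 0.1679563 ] [ 0.74019611  0.16892663 -2.31147054] 0.05920946828753147 [ 4.45045946e-01  4.00056407e-01  1.47642913e+00 -8.97344960e-05
  1.25843082e+00 -9.69946313e-01]
```

View pics/w16.png

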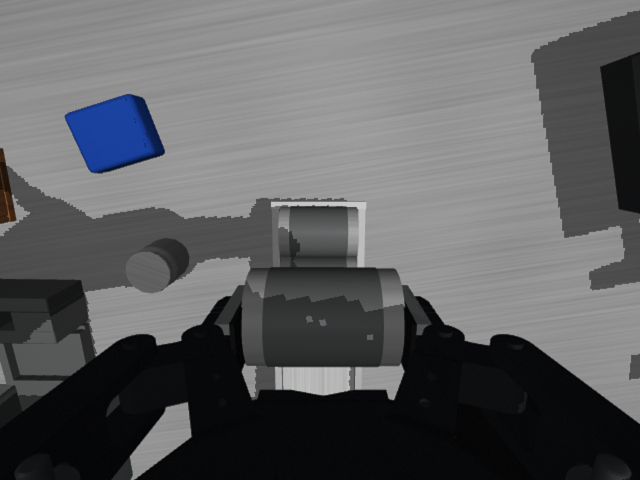

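View pics/s16.png

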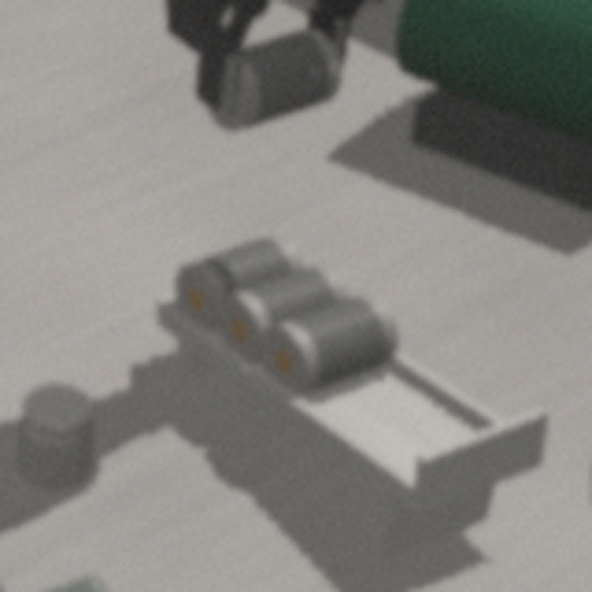

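Run:
```python
from h import *
print(rel([.685,.035,.25],np.radians(80)))
```

```text
([-84.1, -272.2, 191.3], 1.07)
```

Call:
{"fn": "step_arm", "kwargs": {"targets": [[[-40, -15, 10], 0], [[-75, -45, 32], 0.5], [[-84, -85, 60], 1], [[-84, -125, 88], 1], [[-84, -165, 116], 1], [[-84, -205, 144], 1], [[-84, -240, 169], 1], [[-84, -262, 184], 1], [[-84, -272, 191], 1], [[-84, -272, 191], 1], [[-84, -272, 191], 1], [[-84, -272, 191], 1]]}}

```text
clock: 22.15
position: [0.6837, 0.0371, 0.2485]
ee_rot: [0.704, 0.061, 0.705, -0.06]
contact_force: [0.0, 0.3, -1.9]
width: 0.0593
```

Run:
```python
from h import *
im=manip.get_image('wrist'); save(im,'w17'); s=manip.get_state(); print(s['position'],s['contact_force'],s['width'])
for t in ['well_mouth','sled']:
    print(t,[(np.round(d['xyz'],3).tolist(),round(d['confidence'],2)) for d in manip.search_frame(im,t)[:3]])
print('seat pred floor',proj(im,[.6325,.0415,.014]))
a=cv2.cvtColor(im['image'],cv2.COLOR_RGB2BGR)
cv2.imwrite('pics/w17z.png',cv2.resize(a[90:290,220:420],None,fx=3,fy=3,interpolation=cv2.INTER_CUBIC))
```

```text
[0.68386649 0.03706521 0.24871018] [-0.04979312 -0.03772252 -2.68753572] 0.059120250852708355
well_mouth [([0.609, 0.04, 0.024], 0.58)]
sled [([0.604, 0.045, 0.026], 0.69)]
seat pred floor [317.49561321 164.44838538]
```

View pics/w17.png

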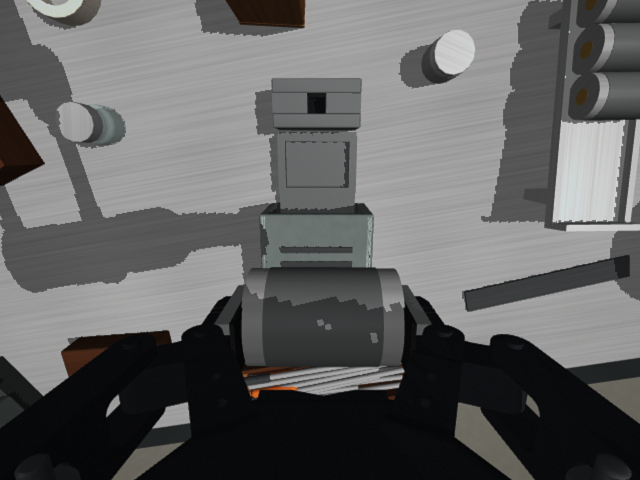

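View pics/w17z.png

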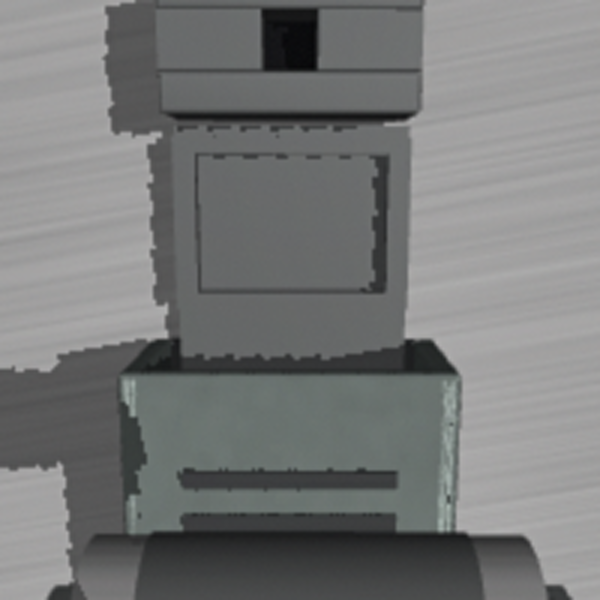

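Run:
```python
from h import *
im=manip.get_image('wrist')
z=lambda u,v:(220+u/3-.5,90+v/3-.5)
c=np.array([ray(im,z(*p),.022) for p in [(197,154),(388,154),(386,293),(199,293)]])
print(c.round(4).tolist(),c.mean(0))
for i in range(4):
    d=c[(i+1)%4]-c[i]; print(' ',np.hypot(*d[:2]).round(4),np.degrees(np.arctan2(d[1],d[0])).round(2))
w=np.array([ray(im,z(*p),.05) for p in [(262,9),(319,9),(318,71),(262,71)]]);print(w.mean(0)); print('seat from well',w.mean(0)[:2]+.058*np.array([.985,-.174]))
b=np.array([ray(im,z(*p),.075) for p in [(120,375),(461,375)]]);print('mouth',b.mean(0),b,'seat',b.mean(0)[:2]-.044*np.array([.985,-.174]))
```

```text
[[0.6032, 0.0118, 0.022], [0.6146, 0.0778, 0.022], [0.6624, 0.0698, 0.022], [0.6507, 0.0029, 0.022]] [0.63271051 0.04056963 0.022     ]
  0.067 80.14
  0.0484 -9.54
  0.0679 -99.87
  0.0484 169.32
[0.57566587 0.05041564 0.05      ]
seat from well [0.63279587 0.04032364]
mouth [0.67642934 0.03290307 0.075     ] [[ 0.6671312  -0.02049604  0.075     ]
 [ 0.68572748  0.08630218  0.075     ]] seat [0.63308934 0.04055907]
```

Run:
```python
from h import *
print(rel([.6325,.0405,.10],np.radians(80)))
```

```text
([149.0, -4.9, -51.7], 0.17)
```

Call:
{"fn": "step_arm", "kwargs": {"targets": [[[10, -5, -35], 0], [[40, -5, -52], 0], [[80, -5, -52], 0], [[115, -5, -52], 0], [[140, -5, -52], 0], [[149, -5, -52], 0], [[149, -5, -52], 0], [[149, -5, -52], 0]]}}

```text
clock: 23.15
position: [0.6337, 0.0394, 0.101]
ee_rot: [0.705, 0.061, 0.704, -0.061]
contact_force: [0.5, -0.1, -1.3]
width: 0.0589
```

Run:
```python
from h import *
im=manip.get_image('wrist'); save(im,'w18'); s=manip.get_state(); print(s['position'],s['contact_force'],s['width'])
print(rel([.6325,.0405,.022],np.radians(80)))
```

```text
[0.63398881 0.0392696  0.10145656] [ 0.32371896  0.57829433 -1.99818312] 0.05887392054939273
([79.5, 0.9, -2.0], 0.09)
```

View pics/w18.png

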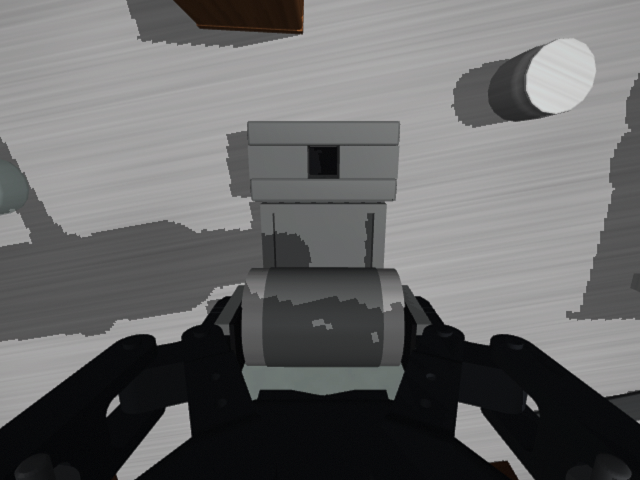

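Alignment looks centred (cradle walls at x≈273 and 371, cell centre ≈323). Descend.

Call:
{"fn": "step_arm", "kwargs": {"targets": [[[20, 1, -2], 0], [[45, 1, -2], 0], [[62, 1, -2], 0], [[70, 1, -2], 0], [[75, 1, -2], 0], [[78, 1, -2], 0], [[78, 1, -2], 0], [[78, 1, -2], 0]]}}

```text
clock: 24.0
position: [0.6314, 0.0405, 0.0225]
ee_rot: [0.705, 0.061, 0.704, -0.061]
contact_force: [0.2, -0.7, -2.4]
width: 0.0593
```

Call:
{"fn": "step_arm", "kwargs": {"targets": [[[1, 0, 0], 0], [[2, 0, 0], 0], [[2, 0, 0], 0]]}}

```text
clock: 24.3
position: [0.631, 0.0405, 0.02]
ee_rot: [0.705, 0.061, 0.704, -0.061]
contact_force: [0.2, -0.1, -0.9]
width: 0.0593
```

Run:
```python
from h import *
im=manip.get_image('wrist'); save(im,'w19'); s=manip.get_state(); print(s['position'],s['contact_force'],s['width'])
im=manip.get_image('scene'); a=cv2.cvtColor(im['image'],cv2.COLOR_RGB2BGR)
cv2.imwrite('pics/s19.png',cv2.resize(a[180:340,270:470],None,fx=3.7,fy=3.7,interpolation=cv2.INTER_CUBIC))
```

```text
[0.6310316  0.04052885 0.01998794] [0.3346495  0.41476615 1.14077839] 0.05932846687872519
```

View pics/w19.png

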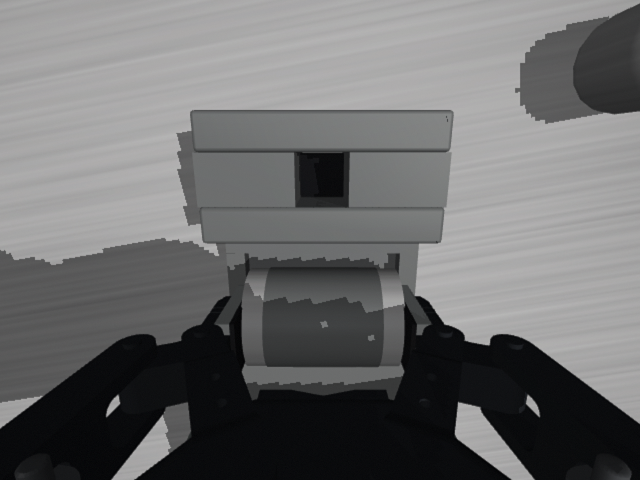

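View pics/s19.png

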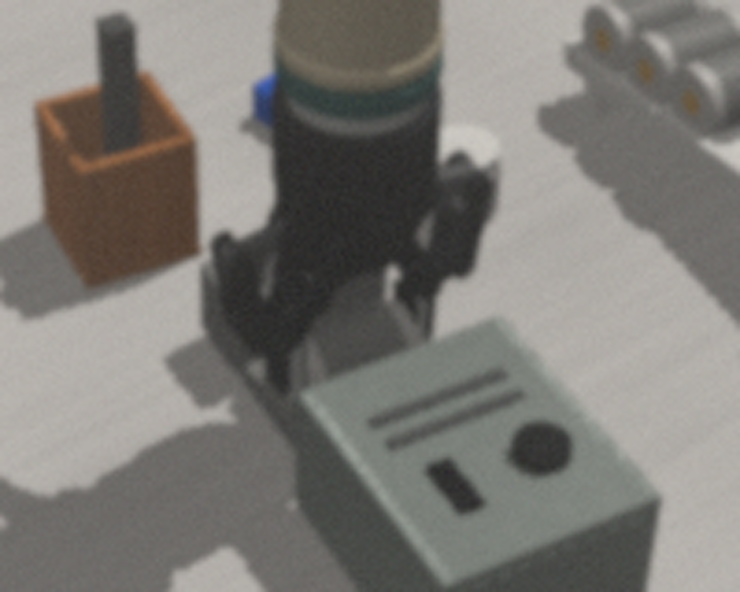

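Call:
{"fn": "step_arm", "kwargs": {"targets": [[[0.7, 0, 0.5], 0], [[0.7, 0, 1], 0], [[0.7, 0, 1], 0]]}}

```text
clock: 24.7
position: [0.6316, 0.0404, 0.02]
ee_rot: [0.704, 0.061, 0.704, -0.061]
contact_force: [-1.9, -0.8, 5.5]
width: 0.0594
```

Resting with about 7 N. Release.

Call:
{"fn": "step_arm", "kwargs": {"targets": [[[0, 0, 0], 0], [[0, 0, 0], 0], [[0, 0, 0], 0], [[0, 0, 0], 0], [[0, 0, 0], 0], [[0, 0, 0], 0]], "grip": 0}}

```text
clock: 25.3
position: [0.6317, 0.0403, 0.0188]
ee_rot: [0.704, 0.061, 0.704, -0.061]
contact_force: [0.5, 1.2, 0.2]
width: 0.0857
```

Call:
{"fn": "step_arm", "kwargs": {"targets": [[[-10, 0, 0], 0], [[-30, 0, 0], 0], [[-70, 0, 0], 0], [[-110, 0, 0], 0], [[-150, 0, 0], 0], [[-190, 0, 30], 0], [[-220, 0, 50], 0], [[-220, 0, 50], 0], [[-220, 0, 50], 0], [[-220, 0, 50], 0]]}}

```text
clock: 26.3
position: [0.6794, 0.0319, 0.2376]
ee_rot: [0.703, 0.061, 0.706, -0.061]
contact_force: [-0.9, -0.5, -0.8]
width: 0.0851
```

Run:
```python
from h import *
im=manip.get_image('wrist'); save(im,'w20'); s=manip.get_state(); print(s['position'],s['contact_force'],s['width'])
for t in ['cell_1','pin_tool']:
    print(t,[(np.round(d['xyz'],3).tolist(),round(d['confidence'],2)) for d in manip.search_frame(im,t)[:5]])
print(proj(im,[.6328,.0405,.034]),proj(im,[.6328,.0405,.054]))
im=manip.get_image('scene'); save(im,'s20')
im=manip.get_image('top'); save(im,'t20')
```

```text
[0.67929777 0.0319794  0.23729689] [-0.32241473 -0.5329444  -0.06962286] 0.08564908520535806
cell_1 [([0.576, 0.296, 0.07], 0.81), ([0.543, 0.301, 0.056], 0.8), ([0.632, 0.039, 0.052], 0.76), ([0.615, 0.295, 0.069], 0.59)]
pin_tool []
[322.14743193 170.11045649] [322.14682263 171.28334505]
```

View pics/w20.png

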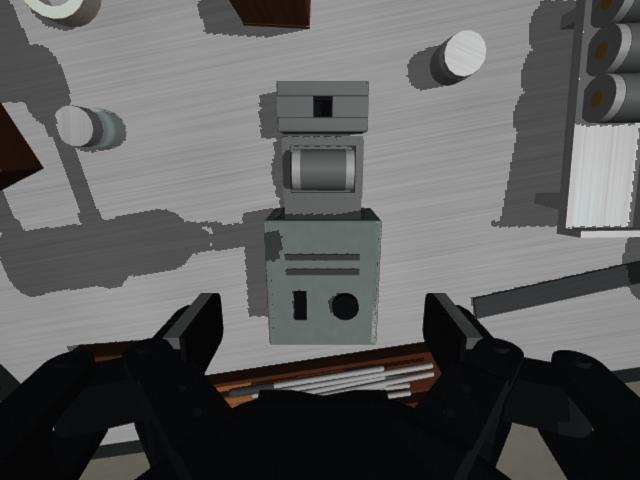

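View pics/s20.png

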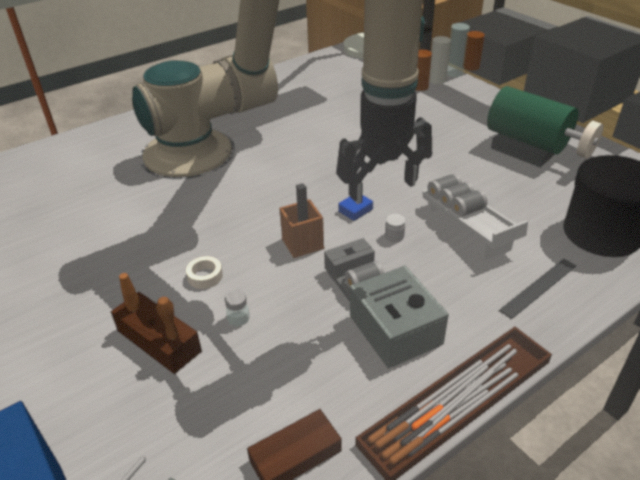

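Run:
```python
from h import *
print(manip.sign_off())
```

```text
the job is handed in; nothing more can be done
None
```

The job is done and handed in at about 26.5 s of the 67 s allowed; `sign_off` gave no verdict.

**What I did**
- **Pin tool:** I took it from the punch block, pressed the release about 8 mm and pushed the sled roughly 78 mm out. I then set it in the wooden pot and let go.
- **Front cell:** I gripped it by its flat ends and lifted it from the lane while the other three rolled forward. I lowered it into the cradle until it rested with about 7 N, then released it and raised the arm clear.

**What the last pictures showed**
- **Cell in the cradle:** it lies across the cradle within about 2 mm of the seat I computed from the images. The cradle rectangle, the well and the box mouth put that seat in the same place to within about 0.5 mm.
- **Sled and pin tool:** the sled is out. The tool stands upright in the middle of the pot rather than leaning on its wall.
- **Lane:** just after the lift, cell 2 lay against the front stop, with cells 3 and 4 behind it. I judged this by eye and did not measure cell 2's final distance. The last picture still shows the three cells together at the front.
- **Bench things:** the gravers and the four loose things look unmoved.

**What disagreed or failed**
- The cell's distance from the lane's front edge read about 22 mm, where the stated dimensions gave 27 mm. I gripped by the cell itself, which worked.
- In the last wrist picture the network did not find the pin tool, which is out of that view. The scene picture shows it in the pot.

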